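# Pack away the dead-weight tester's masses

### The job

The gauge calibration is finished: take the stack on the dead-weight tester apart from the top down, one piece at a time, and put each piece to bed in its own case, the spirit level first and then the three steel masses, each lying flat at the bottom of the recess cut to its size. Set the masses down gently rather than letting them fall, never lay or drop one on the bare bench, and do not knock the glass flask over or push it about.

Things in the scene. Friction and masses are not known exactly. Their poses are not given: they have to be found in the camera images.
- mass_large: The large of three plain stainless-steel disc masses: a flat cylinder 64 mm in diameter and 26 mm thick, about 0.64 kg. Stands directly on the tester's carrier plate, at the bottom of the stack (large, medium, small, level from bottom to top). Loose. Origin: centre of its underside; z up along its axis.
- mass_medium: The medium of three plain stainless-steel disc masses: a flat cylinder 54 mm in diameter and 24 mm thick, about 0.42 kg. Stands on the large mass. Loose. Origin: centre of its underside; z up along its axis.
- mass_small: The small of three plain stainless-steel disc masses: a flat cylinder 44 mm in diameter and 22 mm thick, about 0.26 kg. Stands on the medium mass and carries the spirit level. Loose. Origin: centre of its underside; z up along its axis.
- level: Bar spirit level, a plain aluminium bar 70 mm long (its x axis), 22 mm wide (y) and 20 mm high (z) with a small glass vial let into its top, about 75 g. Lies loose on top of the stack, turned any way, its ends overhanging the small mass. Origin: centre of its underside; z up.
- case_large: Open case of the large mass, fixed to the bench: square grey foam block 96 mm wide, 26 mm high, in a 4 mm thick black shell. In its middle a round recess 71 mm wide and 9 mm deep, mouth bevelled by 3 mm, blue floor 17 mm above the bench; the seated mass stands 17 mm proud of the foam. Told from the others by the recess's width. Origin: centre of the underside, on the recess's axis; z up.
- case_medium: Open case of the medium mass, fixed to the bench: square grey foam block 86 mm wide, 26 mm high, in a 4 mm thick black shell. In its middle a round recess 61 mm wide and 9 mm deep, mouth bevelled by 3 mm, blue floor 17 mm above the bench; the seated mass stands 15 mm proud of the foam. Told from the others by the recess's width. Origin: centre of the underside, on the recess's axis; z up.
- case_small: Open case of the small mass, fixed to the bench: square grey foam block 76 mm wide, 26 mm high, in a 4 mm thick black shell. In its middle a round recess 51 mm wide and 9 mm deep, mouth bevelled by 3 mm, blue floor 17 mm above the bench; the seated mass stands 13 mm proud of the foam. Told from the others by the recess's width. Origin: centre of the underside, on the recess's axis; z up.
- case_level: Open case of the spirit level, fixed: grey foam block 100 mm long (x), 56 mm wide (y), 26 mm high, in a 4 mm thick black shell. In its middle a rectangular recess 78 mm (x) by 30 mm (y), 9 mm deep, mouth bevelled by 3 mm, blue floor 17 mm above the bench; the level fits lengthwise, either end first, and stands 11 mm proud. Origin: centre of the underside; z up.
- tester: Dead-weight tester, fixed: grey box 200 by 215 mm, 59 mm high, with a steel column and a round carrier plate (84 mm wide, top 120 mm above the bench, not moving) under the stack. A round pressure gauge (63 mm, top 140 mm above the bench) and a black valve knob stand about 110 mm from the column, on its +y side. Origin: on the bench under the stack's axis; front faces -x; z up.
- flask: Bystander: a conical glass flask with a cork, 66 mm wide at the base and 110 mm high, about 140 g, standing loose on the bench in front of the tester. Origin: centre of its underside; z up.
Things that resemble listed ones, but are neither listed nor needed, are in the scene too. Of the things that look like the level, the largest one is meant.

How it is judged (in metres and radians):
On the way, in this order (a step that is already met when the one before it is completed fails the run):
1. The spirit level lies seated in its own case and is let go (z of level in the frame of case_level between 0.0145 and 0.02 m and angle between level's own z axis and vertical below 0.07 rad and horizontal distance between level and case_level below 0.009 m and angle between the x axis of level and the x axis of case_level, either way round below 0.25 rad and contact force between the fingers and level below 0.1 N), for 0.2 s.
2. The small mass lies seated in its own case and is let go (z of mass_small in the frame of case_small between 0.0145 and 0.02 m and angle between mass_small's own z axis and vertical below 0.07 rad and horizontal distance between mass_small and case_small below 0.009 m and contact force between the fingers and mass_small below 0.1 N), for 0.2 s.
3. The medium mass lies seated in its own case and is let go (z of mass_medium in the frame of case_medium between 0.0145 and 0.02 m and angle between mass_medium's own z axis and vertical below 0.07 rad and horizontal distance between mass_medium and case_medium below 0.009 m and contact force between the fingers and mass_medium below 0.1 N), for 0.2 s.
4. The large mass lies seated in its own case and is let go (z of mass_large in the frame of case_large between 0.0145 and 0.02 m and angle between mass_large's own z axis and vertical below 0.07 rad and horizontal distance between mass_large and case_large below 0.009 m and contact force between the fingers and mass_large below 0.1 N), for 0.2 s.
At the end, for the whole second after the job is handed in: The level and the three masses each lie flat (within 4 degrees) on the floor of the recess of their own case (underside 14.5 to 20 mm above the bench, within 9 mm of the recess's centre, the level lengthwise), released and at rest (all of step 1 and all of step 2 and all of step 3 and all of step 4 and linear speed of each of level, mass_small, mass_medium, mass_large below 0.01 m/s and angular speed of each of level, mass_small, mass_medium, mass_large below 0.1 rad/s); the robot touches nothing.
It fails at once if a mass lies on or falls onto the bare bench (height (world z) of any of mass_large, mass_medium, mass_small below 0.01 m).
It fails at once if a mass falls into its case (faster than 0.6 m/s close above it) ((horizontal distance between mass_large and case_large below 0.03 m and height (world z) of mass_large below 0.06 m and linear speed of mass_large above 0.6 m/s) or (horizontal distance between mass_medium and case_medium below 0.03 m and height (world z) of mass_medium below 0.06 m and linear speed of mass_medium above 0.6 m/s) or (horizontal distance between mass_small and case_small below 0.03 m and height (world z) of mass_small below 0.06 m and linear speed of mass_small above 0.6 m/s)).
It fails at once if the flask is knocked over or pushed more than 30 mm (angle between flask's own z axis and vertical above 0.4 rad or distance of flask from where it was at the start of the episode above 0.03 m).
It also fails if it takes over 104 s, if anything falls off the work surface, if the arm or the gripper's body presses on something with over 40 N, if the wrist force passes 120 N, or if a joint passes its speed limit or range.

### The arm

A 6-joint arm with a two-finger parallel gripper is mounted at the origin on the work surface. World frame = base frame: x ahead of the robot, y to its left, z up, the work surface at z = 0. Lengths are in mm, angles in rad, forces in N, time in s.
With the tool pointing down it reaches from about 300 to 875 mm from the base axis. Payload 6.4 kg.
Tool frame: the origin (TCP) lies between the finger pads; the fingertips stand 11 mm ahead of it and the grasp point (between the pads) lies 8 mm behind it; z points along the fingers, y is the line along which they close (so a half turn about z gives the same grasp; the last joint's range is limited). The gripper opens to 88 mm and grips with 3 to 60 N. Pads are 18 mm wide; open, the fingers measure 123 mm over their backs; the gripper's body (75 mm by 187 mm) begins 45 mm behind the grasp point.
Start: joints at [1.036, 0.181, 1.607, -0, 1.354, -0.206], TCP at [185.661, 544.216, 249.714] pointing down, gripper open.
Joint ranges: [-2.99, 2.99], [-0.89, 2.07], [0.3, 2.58], [-1.14, 4.28], [0, 2.63], [-3.12, 3.12]. Speed limits (rad/s): [2.57, 2.57, 3.01, 3.14, 3.14, 3.14].

### API

Orientations are given as a unit quaternion [x, y, z, w].
In Python, from cell import telemetry, grab_frame, camera_params, ticket gives the robot as it stands. The module is installed in compiled form; this text tells all that it offers.
- The arm moves only by the tool play_rows, never from a script. Its argument "series" is a list of rows, each a list of 3 entries, a list of its own where there are three numbers: the closure, from -1 (fully open) to 1 (shut), then the shift along the world's x, y, z in units of 40 mm (1.0 is 40 mm), then the turn, a rotation vector about the world's x, y, z in units of 5 degrees (1.0 is 5 degrees). In form: [[hand, [dx, dy, dz], [wx, wy, wz]], ...]. A call has exactly 8 rows; each row shifts and turns the commanded pose from where the row before left it; what a row does not reach is not made up. A row lasts 1/12 s, in which the tool goes at most 41.7 mm and 7.16 degrees, less where a joint would pass 70% of its speed; a pose out of reach is approached as far as the arm can. A call is refused whole if a number of a shift passes 1 or a number of a turn 1, either way. A call with a gripper value outside its range is refused whole. The fingers move at their own pace and stop on an object; "squeeze" is the grip in N (left out, the last holds). Time passes only in rows, so rows that do not move let the fingers close, or fill a call up. It gives the time, the measured TCP pose, the force, the opening and the grip force at its end, in the units of the state.
- telemetry.sense(): the state, without advancing time (a new reading comes with each control period).
- grab_frame(name): name is "side" or "top"; returns the picture (420x560x3 uint8, red, green, blue); there is no depth.
- camera_params(name): a dict with "fovy" (degrees; the focal length in pixels is half the picture's height over the tangent of half this angle, whatever the lens; pixels are square), "cx", "cy" (the principal point, pixels), "R" (3x3) and "t" (3): a world point X has camera coordinates R X + t. Camera axes: x right, y down, z forward; pixel columns grow to the right and rows downward; lengths in mm; the calibration is good to about 2 mm. A picture is of the moment at which its call begins. camera_params takes no time and is no camera call.
- ticket.close_job(): hands the job in; it is judged then, once.
The state is a dict: "t": time; "joints": joint angles; "joint_vel": joint speeds; "joint_torque": joint torques, N m; "ee_pos": TCP position; "tool_rot": TCP orientation; "wrist_force": force on the tool from outside, world axes, zero at the start; "torque": the same for the moment, N m; "gripper_width": opening from 0.0 (shut) to 1.0 (fully open); "finger_force": force on a finger pad.
Only numpy, scipy, OpenCV 4.12 (cv2) and the standard library are available. Lean on these libraries where they do the work, as an engineer would, in place of code of your own. Each camera call takes 0.05 s, during which the arm holds its last target. There are 200 camera calls.

## Working session

There is one attempt and no reset: what is moved stays moved. The work goes in short steps, Python scripts to look and compute and a tool call to move; the robot and the scene stay as the last step left them, time stands still between calls to the robot, and variables do not carry over. Pictures are saved under pics/ and viewed, at most 14 in all, crops included, and the job is handed in when it is done.

Besides the shell and the picture viewer there is one more tool, called after "Emit:" as a command line: name --argument value ..., lists and objects as JSON in quotes. play_rows: Moves the arm, as the interface text tells. Its arguments: {"type":"object","properties":{"series":{"type":"array","items":{"type":"array"}},"squeeze":{"type":"number"}},"required":["series"]}

```bash
mkdir -p pics; python3 - <<'E'
from cell import *
import cv2
for n in("top","side"):
    f=grab_frame(n); cv2.imwrite(f"pics/{n}0.png",cv2.resize(f[:,:,::-1],(784,588),interpolation=cv2.INTER_CUBIC)); print(n,camera_params(n))
print(telemetry.sense())
E
```

```text
top {'fovy': 50.15030973633404, 'cx': 278.5746863923116, 'cy': 212.29918499628195, 'R': array([[ 1.43405897e-01, -9.89663851e-01,  4.59777717e-04],
       [-9.68440027e-01, -1.40426155e-01, -2.05923306e-01],
       [ 2.03859417e-01,  2.90853493e-02, -9.78568025e-01]]), 't': array([-67.28534874, 551.70347987, 891.45691233])}
side {'fovy': 56.619425719203456, 'cx': 280.1655548285861, 'cy': 214.9241218079841, 'R': array([[ 0.90707675, -0.42082665, -0.01080297],
       [-0.23608326, -0.48728695, -0.84072357],
       [ 0.34853474,  0.7651512 , -0.54135679]]), 't': array([-484.61980655,  220.45783348,  653.70051963])}
{'t': 0.1, 'joints': array([ 1.03570953e+00,  1.81419597e-01,  1.60791103e+00, -2.92444032e-06,
        1.35380786e+00, -2.06285007e-01]), 'joint_vel': array([-0.00056831, -0.00323337, -0.00214388, -0.00055687,  0.00094346,
        0.0003351 ]), 'joint_torque': array([ 7.95644464e-04, -4.34818089e+01, -3.42696404e+01,  7.04223756e-02,
        3.40152683e-02, -4.10845348e-05]), 'ee_pos': array([185.40474045, 543.79344357, 248.92527684]), 'tool_rot': array([ 1.63660973e-01,  9.86516340e-01, -7.20937548e-04, -2.78662428e-04]), 'wrist_force': array([-0.82278922,  0.5403892 , -0.06971352]), 'torque': array([-0.03461088,  0.04429635, -0.0401182 ]), 'finger_force': 0.0, 'gripper_width': 0.9982139348352036}
```

View pics/top0.png

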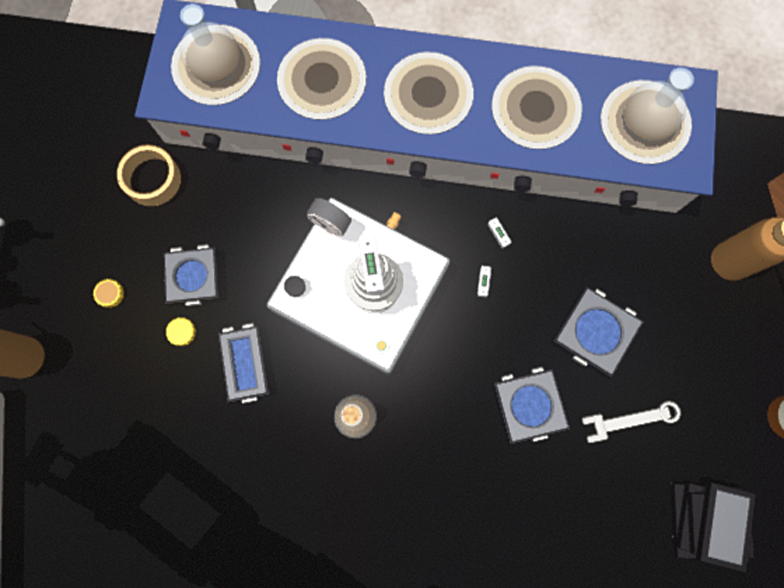

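View pics/side0.png

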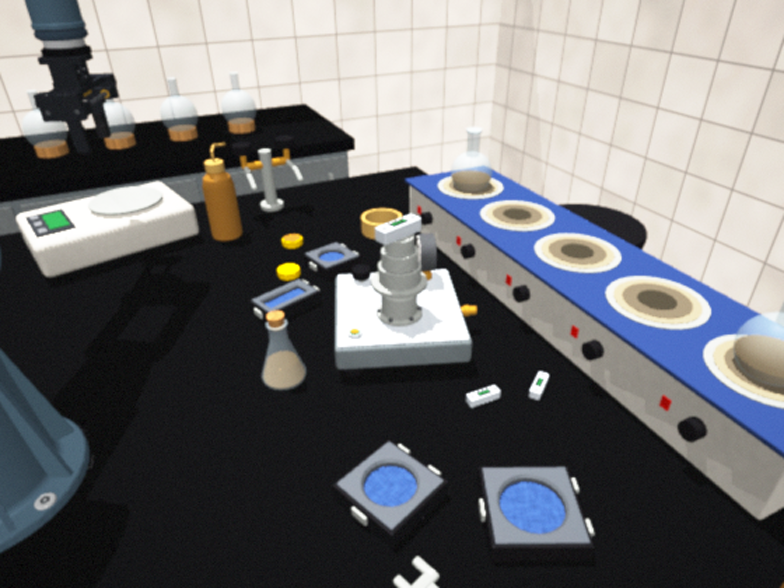

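The top view (784 px scale) shows the stack with the level at (372,265), and the small case at (190,275). The level case is at (243,363), medium at (531,406), large at (599,331) and the flask at (355,416). The side view shows the level on the stack at (398,229) and two smaller decoy levels on the bench.

```bash
cat > h.py <<'E'
from cell import *
import cv2, numpy as np
def ray(n,p):
    c=camera_params(n); f=210/np.tan(np.radians(c["fovy"]/2)); p=np.asarray(p,float).reshape(-1,2)
    d=np.c_[(p[:,0]-c["cx"])/f,(p[:,1]-c["cy"])/f,np.ones(len(p))]@c["R"]
    return -c["R"].T@c["t"], d
def plane(n,p,z):
    o,d=ray(n,p); return (o+d*((z-o[2])/d[:,2])[:,None])[:,:2]
def proj(n,X):
    c=camera_params(n); f=210/np.tan(np.radians(c["fovy"]/2)); x=np.atleast_2d(X)@c["R"].T+c["t"]
    return x[:,:2]/x[:,2:]*f+[c["cx"],c["cy"]]
def tri(a,b):
    A=[];B=[]
    for n,p in(("top",a),("side",b)):
        o,d=ray(n,p); d=d[0]/np.linalg.norm(d[0]); P=np.eye(3)-np.outer(d,d); A.append(P);B.append(P@o)
    return np.linalg.lstsq(np.vstack(A),np.hstack(B),rcond=None)[0]
def cnts(m,amin):
    return [c for c in cv2.findContours(m.astype(np.uint8),0,1)[0] if cv2.contourArea(c)>amin]
def rect(pts):
    (c,(w,h),a)=cv2.minAreaRect(pts.astype(np.float32)); 
    if w<h: w,h,a=h,w,a+90
    return np.round(c,1),round(w,1),round(h,1),round((a+90)%180-90,1)
E
python3 - <<'E'
from h import *
for n in("top","side"):
    f=grab_frame(n); hsv=cv2.cvtColor(f,cv2.COLOR_RGB2HSV); H,S,V=[hsv[...,i].astype(int) for i in range(3)]
    print(n,"cam",(-camera_params(n)["R"].T@camera_params(n)["t"]).round())
    blue=(abs(H-110)<15)&(S>100)&(V>60)
    for c in cnts(blue,150):
        if cv2.contourArea(c)>5000: continue
        x,y=c[:,0].mean(0); 
        print("floor px",round(x),round(y),rect(plane(n,c[:,0],17)))
        # foam+floor: connected non-dark region
        m=np.zeros(V.shape,np.uint8); m[(V>62)]=1
        k=cv2.connectedComponents(m)[1]; 
        ring=cv2.dilate(cv2.drawContours(np.zeros_like(m),[c],-1,1,-1),np.ones((9,9)))
        l=np.bincount(k[(ring>0)&(k>0)]).argmax(); cc=max(cnts(cv2.morphologyEx((k==l).astype(np.uint8),cv2.MORPH_OPEN,np.ones((9,9))),50),key=cv2.contourArea)
        print("   foam",rect(plane(n,cc[:,0],26)))
    if n=="top":
        x0,y0=230,160; 
        cv2.imwrite("pics/stk.png",cv2.resize(f[150:250,200:330,::-1],None,fx=6,fy=6,interpolation=cv2.INTER_CUBIC))
E
```

```text
top cam [362. -15. 986.]
floor px 379 290 (array([ 428.7, -222. ]), 57.3, 55.4, 5.9)
   foam (array([ 425.4, -222.6]), 96.7, 90.5, 20.2)
floor px 174 260 (array([428.4, 223.2]), 76.1, 27.7, 19.7)
   foam (array([431.4, 223.1]), 110.3, 62.1, 19.3)
floor px 427 236 (array([ 557.4, -314.5]), 68.5, 65.5, 4.7)
   foam (array([ 560. , -314.6]), 106.7, 99.6, -24.8)
floor px 136 196 (array([554.2, 332.5]), 48.0, 44.5, -34.1)
   foam (array([556., 331.]), 84.8, 77.2, 12.5)
side cam [ 264. -597.  534.]
floor px 380 362 (array([ 559.3, -310.7]), 68.1, 67.6, -84.7)
   foam (array([ 560.8, -313.9]), 106.6, 98.2, -25.3)
floor px 278 347 (array([ 429.6, -218.4]), 58.2, 57.4, 12.8)
   foam (array([ 431.5, -219.6]), 96.3, 89.6, 21.7)
```

View pics/stk.png

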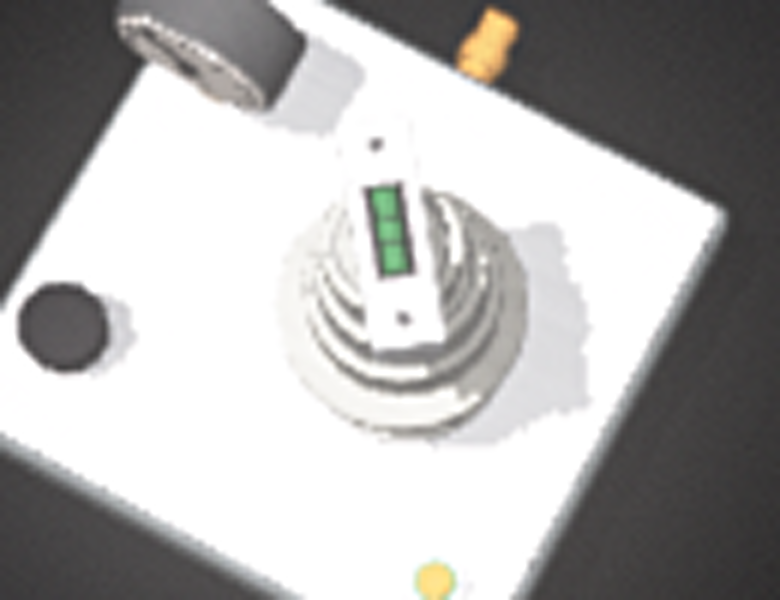

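```bash
python3 - <<'E'
from h import *
g=lambda p:(np.array(p)+.5)/6-.5+[200,150]
a,b,c=[plane("top",g(p),212)[0] for p in((376,144),(403,318),(390,230))]
print("level",a,b,(a+b)/2,c,"yaw",np.degrees(np.arctan2(*(b-a)[::-1])))
corn=plane("top",[g(p) for p in((370,348),(444,345))],212);print(corn)
# plate: outline lowest/left/right points
P=plane("top",[g(p) for p in((278,300),(527,305),(402,438))],120);print("plate",P)
print("tester edges",plane("top",[g(p) for p in((725,212),(330,0),(520,600))],59))
print("side level top",tri(g((390,230)),np.array([398,226])/1.4), proj("side",[[*((a+b)/2),212]])*1.4)
print("flask top",plane("top",np.array([[351,413]])/1.4,110), "side",plane("side",np.array([[276,317]])/1.4,110))
print("cap",plane("top",np.array([[180,331],[108,292]])/1.4,15),"gauge",plane("top",np.array([[327,216]])/1.4,110))
E
```

```text
level [589.52301595  47.14109287] [537.84150306  31.19816975] [563.68225951  39.16963131] [563.82959259  39.01382161] yaw -162.85583937669458
[[527.48254976  39.46279211]
 [531.50355015  18.03715984]]
plate [[558.82846861  78.49933548]
 [568.9602413   -3.20342238]
 [518.82965105  31.02442696]]
tester edges [[627.37639456 -67.45375806]
 [685.76365259  84.12484221]
 [479.38781675 -14.58387668]]
side level top [564.69632087  39.58992425 206.40816918] [[397.87211054 222.4948887 ]]
flask top [[376.43217652  40.66156208]] side [[375.38330396  35.22976487]]
cap [[464.09905197 330.56949768]
 [508.83239437 456.43376974]] gauge [[651.74834097 119.73453551]]
```

Emit:
play_rows --series '[[-1, [0.3, -0.4, 0], [0, 0, 0.3]], [-1, [0.6, -0.78, 0], [0, 0, 0.5]], [-1, [0.6, -0.78, 0], [0, 0, 0.5]], [-1, [0.6, -0.78, 0], [0, 0, 0.5]], [-1, [0.6, -0.78, 0], [0, 0, 0.5]], [-1, [0.6, -0.78, 0], [0, 0, 0.5]], [-1, [0.6, -0.78, 0], [0, 0, 0.5]], [-1, [0.6, -0.78, 0], [0, 0, 0.5]]]' --squeeze 20

```text
t: 0.87
ee_pos: [366.3, 308.2, 249.8]
tool_rot: [-0.003, 1.0, 0.0, 0.0]
wrist_force: [0.1, 0.2, -0.8]
gripper_width: 0.997
finger_force: 0.0
```

Emit:
play_rows --series '[[-1, [0.6, -0.78, 0], [0, 0, 0.5]], [-1, [0.6, -0.78, 0], [0, 0, 0.5]], [-1, [0.6, -0.78, 0], [0, 0, 0.5]], [-1, [0.6, -0.78, 0], [0, 0, 0.5]], [-1, [0.6, -0.8, 0], [0, 0, 0.5]], [-1, [0.6, -0.8, 0], [0, 0, 0.5]], [-1, [0.6, -0.8, 0], [0, 0, 0.4]], [-1, [0.3, -0.4, 0], [0, 0, 0]]]'

```text
t: 1.53
ee_pos: [547.7, 69.2, 249.6]
tool_rot: [-0.149, 0.989, -0.001, 0.0]
wrist_force: [-0.1, -0.4, 0.4]
gripper_width: 0.997
finger_force: 0.0
```

Emit:
play_rows --series '[[-0.2, [0.26, -0.5, 0], [0, 0, 0]], [-0.2, [0.2, -0.345, 0], [0, 0, 0]], [-0.2, [0, 0, 0], [0, 0, 0]], [-0.2, [0, 0, 0], [0, 0, 0]], [-0.2, [0, 0, 0], [0, 0, 0]], [-0.2, [0, 0, 0], [0, 0, 0]], [-0.2, [0, 0, 0], [0, 0, 0]], [-0.2, [0, 0, 0], [0, 0, 0]]]'

```text
t: 2.2
ee_pos: [563.8, 40.1, 249.9]
tool_rot: [-0.15, 0.989, 0.0, 0.0]
wrist_force: [0.4, 0.4, -0.2]
gripper_width: 0.598
finger_force: 0.0
```

```bash
python3 - <<'E'
from h import *
s=telemetry.sense();print(s["ee_pos"],s["tool_rot"],s["gripper_width"])
f=grab_frame("side"); cv2.imwrite("pics/s1.png",cv2.resize(f[60:220,200:400,::-1],None,fx=3.7,fy=3.7,interpolation=cv2.INTER_CUBIC))
E
```

```text
[563.78070645  40.12987735 249.90672388] [-1.49858716e-01  9.88707412e-01  7.04060019e-06  1.39854936e-04] 0.5981850469932554
```

View pics/s1.png

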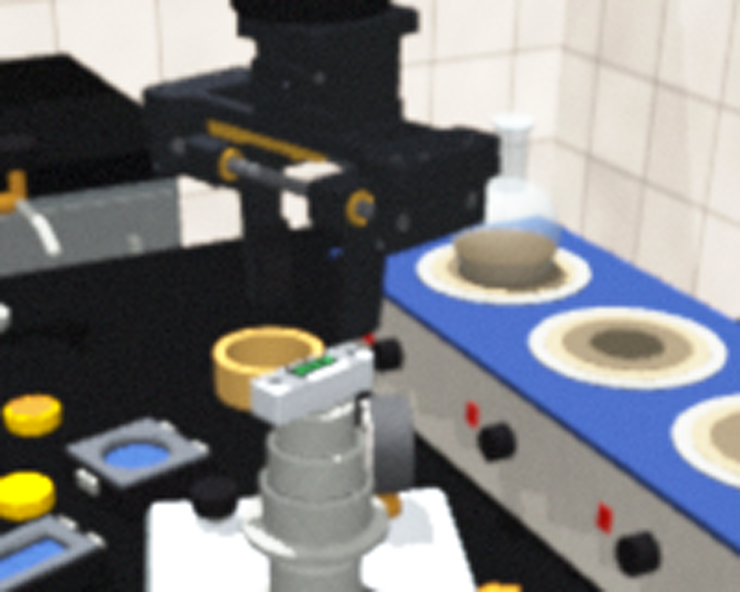

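The crop shows the two fingers, around (265–370, 300), straddling the level at (312,380) from just above it.

Emit:
play_rows --series '[[-0.2, [0, 0, -0.3], [0, 0, 0]], [-0.2, [0, 0, -0.3], [0, 0, 0]], [-0.2, [0, 0, -0.3], [0, 0, 0]], [-0.2, [0, 0, 0], [0, 0, 0]], [0.2, [0, 0, 0], [0, 0, 0]], [0.6, [0, 0, 0], [0, 0, 0]], [1, [0, 0, 0], [0, 0, 0]], [1, [0, 0, 0], [0, 0, 0]]]' --squeeze 15

```text
t: 2.92
ee_pos: [564.5, 39.1, 214.3]
tool_rot: [-0.149, 0.989, -0.0, 0.001]
wrist_force: [0.7, 0.5, 0.8]
gripper_width: 0.322
finger_force: 0.0
```

Emit:
play_rows --series '[[1, [0, 0, 0], [0, 0, 0]], [1, [0, 0, 0], [0, 0, 0]], [1, [0, 0, 0], [0, 0, 0]], [1, [0, 0, 0], [0, 0, 0]], [1, [0, 0, 0.2], [0, 0, 0]], [1, [0, 0, 0.4], [0, 0, 0]], [1, [0, 0, 0.4], [0, 0, 0]], [1, [0, 0, 0], [0, 0, 0]]]'

```text
t: 3.58
ee_pos: [565.6, 39.1, 257.2]
tool_rot: [-0.149, 0.989, -0.001, 0.002]
wrist_force: [0.4, 0.2, 0.2]
gripper_width: 0.248
finger_force: 15.0
```

Emit:
play_rows --series '[[1, [-0.245, 0.33, 0], [0, 0, 0.08]], [1, [-0.5, 0.68, 0], [0, 0, 0.1]], [1, [-0.6, 0.8, 0], [0, 0, 0.1]], [1, [-0.6, 0.8, 0], [0, 0, 0.1]], [1, [-0.6, 0.8, 0], [0, 0, 0.1]], [1, [-0.5, 0.68, 0], [0, 0, 0]], [1, [-0.25, 0.34, 0], [0, 0, 0]], [1, [-0.1, 0.15, 0], [0, 0, 0]]]'

```text
t: 4.25
ee_pos: [425.1, 224.6, 252.6]
tool_rot: [-0.172, 0.985, 0.0, -0.001]
wrist_force: [0.6, 0.4, -1.0]
gripper_width: 0.248
finger_force: 15.0
```

Emit:
play_rows --series '[[1, [0, 0, -0.5], [0, 0, 0]], [1, [0, 0, -0.9], [0, 0, 0]], [1, [0, 0, -0.9], [0, 0, 0]], [1, [0, 0, -0.8], [0, 0, 0]], [1, [0, 0, -0.5], [0, 0, 0]], [1, [0, 0, -0.3], [0, 0, 0]], [1, [0, 0, 0], [0, 0, 0]], [1, [0, 0, 0], [0, 0, 0]]]'

```text
t: 4.92
ee_pos: [427.6, 221.9, 96.8]
tool_rot: [-0.17, 0.986, -0.0, -0.001]
wrist_force: [0.5, 0.7, 0.3]
gripper_width: 0.247
finger_force: 15.0
```

```bash
python3 - <<'E'
from h import *
s=telemetry.sense();print(s["ee_pos"],s["tool_rot"],s["gripper_width"])
f=grab_frame("side");g=grab_frame("top")
v=np.hstack([cv2.resize(x[:,:,::-1],(390,400),interpolation=cv2.INTER_CUBIC) for x in(f[150:270,150:267],g[200:320,120:237])])
cv2.imwrite("pics/s2.png",v)
E
```

```text
[427.55745601 221.90938364  96.81579772] [-1.69662495e-01  9.85501391e-01 -1.35121504e-04 -1.27582804e-03] 0.24715879977507962
```

View pics/s2.png

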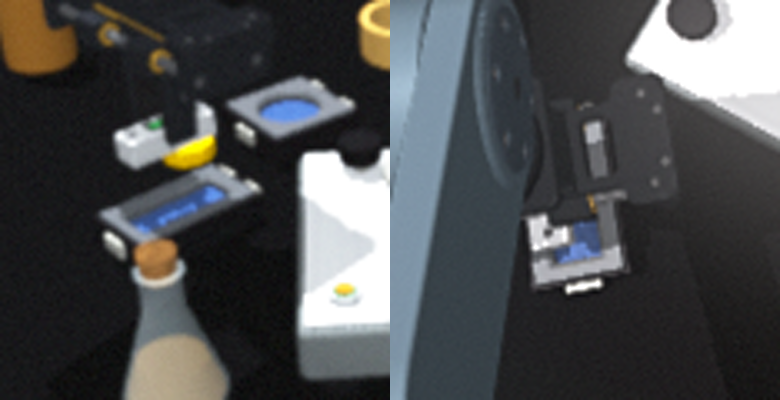

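```bash
python3 - <<'E'
from h import *
u=np.array([np.cos(.341),np.sin(.341)]);n=np.array([-u[1],u[0]]);c=np.array([427.6,221.9])
X=[[*(c-35*u+s*11*n),94.8] for s in(1,-1)]+[[*(c-29*u),94.8]]
p=proj("top",X);print("top view crop",(p-[120,200])/.3+[390,0])
X+=[[*(c+35*u-11*n),94.8]]
p=proj("side",X);print("side crop",(p-[150,150])/.3)
X=[[428.2,222.5,17]];print((proj("top",X)-[120,200])/.3+[390,0],(proj("side",X)-150)/.3)
E
```

```text
top view crop [[530.60737534 248.30872591]
 [567.44092707 240.9813496 ]
 [547.55547101 234.64776499]]
side crop [[113.29865977 131.89917268]
 [130.91119112 142.80155709]
 [129.40659333 134.29320367]
 [213.64129068 108.52146331]]
[[569.4038323  198.96140425]] [[177.71681023 211.9022249 ]]
```

Emit:
play_rows --series '[[1, [0.015, 0.015, -0.3], [0, 0, 0]], [1, [0, 0, -0.4], [0, 0, 0]], [1, [0, 0, -0.3], [0, 0, 0]], [1, [0, 0, -0.2], [0, 0, 0]], [1, [0, 0, -0.12], [0, 0, 0]], [1, [0, 0, -0.08], [0, 0, 0]], [1, [0, 0, -0.04], [0, 0, 0]], [1, [0, 0, 0], [0, 0, 0]]]'

```text
t: 5.68
ee_pos: [429.2, 223.1, 40.4]
tool_rot: [-0.17, 0.985, 0.0, 0.0]
wrist_force: [0.8, -0.0, -1.2]
gripper_width: 0.25
finger_force: 15.0
```

Emit:
play_rows --series '[[1, [0, 0, -0.03], [0, 0, 0]], [1, [0, 0, 0], [0, 0, 0]], [1, [0, 0, 0], [0, 0, 0]], [0.4, [0, 0, 0], [0, 0, 0]], [0.2, [0, 0, 0], [0, 0, 0]], [0.2, [0, 0, 0], [0, 0, 0]], [0.2, [0, 0, 0], [0, 0, 0]], [0.2, [0, 0, 0], [0, 0, 0]]]'

```text
t: 6.35
ee_pos: [428.9, 223.0, 39.0]
tool_rot: [-0.17, 0.985, 0.0, 0.0]
wrist_force: [0.0, -0.3, -0.4]
gripper_width: 0.402
finger_force: 0.0
```

Emit:
play_rows --series '[[0.2, [0, 0, 0.2], [0, 0, 0]], [0.2, [0, 0, 0.5], [0, 0, 0]], [0, [0, 0, 0.8], [0, 0, 0]], [-0.5, [0, 0, 0.9], [0, 0, 0]], [-0.5, [0, 0, 0.9], [0, 0, 0]], [-0.5, [0, 0, 0.9], [0, 0, 0]], [-0.5, [0, 0, 0.6], [0, 0, 0]], [-0.5, [0, 0, 0.2], [0, 0, 0]]]'

```text
t: 7.02
ee_pos: [430.9, 223.6, 244.2]
tool_rot: [-0.17, 0.985, 0.0, 0.004]
wrist_force: [1.4, 0.4, -0.2]
gripper_width: 0.75
finger_force: 0.0
```

```bash
python3 - <<'E'
from h import *
f=grab_frame("side");g=grab_frame("top")
cv2.imwrite("pics/s3.png",np.hstack([cv2.resize(x[:,:,::-1],(390,390),interpolation=cv2.INTER_CUBIC) for x in(f[140:240,170:270],g[155:235,225:305])]))
E
```

```text
(no output)
```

View pics/s3.png

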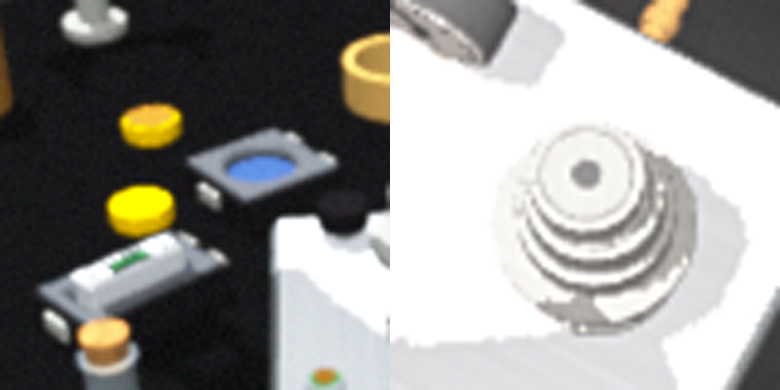

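The left half shows the level lying flat in its case at (130,265). The right half shows the small mass's top circle at (588,177), with the medium and large masses below it.

```bash
python3 - <<'E'
from h import *
q=lambda x,y:np.array([(x-390+.5)/4.875-.5+225,(y+.5)/4.875-.5+155])
print("small",plane("top",[q(588,177),q(587,174)],192), "rim",plane("top",[q(533,178),q(643,178),q(588,233)],192))
print("med",plane("top",[q(672,200),q(597,264)],170),"large",plane("top",[q(602,289)],146),"plate",plane("top",[q(494,215),q(697,225),q(597,334)],120))
E
```

```text
small [[563.61838522  38.41751951]
 [564.71195621  38.9617777 ]] rim [[560.27946964  58.74654503]
 [566.19276891  17.97242557]
 [542.32329292  35.19842204]]
med [[564.81253152   6.60404507]
 [535.79351395  31.37442413]] large [[531.25949833  29.30876862]] plate [[560.60310968  78.74505338]
 [568.32042613  -3.6143326 ]
 [517.91526729  29.93300687]]
```

Emit:
play_rows --series '[[-0.5, [0.24, -0.33, 0], [0, 0, 0]], [-0.5, [0.5, -0.68, 0], [0, 0, 0]], [-0.5, [0.6, -0.8, 0], [0, 0, 0]], [-0.5, [0.6, -0.8, 0], [0, 0, 0]], [-0.5, [0.6, -0.8, 0], [0, 0, 0]], [-0.5, [0.48, -0.7, 0], [0, 0, 0]], [-0.5, [0.25, -0.35, 0], [0, 0, 0]], [-0.5, [0.1, -0.15, 0], [0, 0, 0]]]'

```text
t: 7.78
ee_pos: [563.7, 36.5, 236.3]
tool_rot: [-0.168, 0.986, 0.0, -0.002]
wrist_force: [-0.5, 0.3, 0.4]
gripper_width: 0.747
finger_force: 0.0
```

Emit:
play_rows --series '[[-0.5, [0, 0, 0], [0, 0, 0]], [-0.5, [0, 0, 0], [0, 0, 0]], [-0.5, [0, 0, -0.3], [0, 0, 0]], [-0.5, [0, 0, -0.4], [0, 0, 0]], [-0.5, [0, 0, -0.3], [0, 0, 0]], [-0.5, [0, 0, -0.17], [0, 0, 0]], [-0.5, [0, 0, 0], [0, 0, 0]], [-0.5, [0, 0, 0], [0, 0, 0]]]'

```text
t: 8.45
ee_pos: [563.2, 39.2, 191.7]
tool_rot: [-0.17, 0.985, 0.0, -0.0]
wrist_force: [-0.1, 0.0, 0.2]
gripper_width: 0.75
finger_force: 0.0
```

Emit:
play_rows --series '[[-0.2, [0, 0, 0], [0, 0, 0]], [0, [0, 0, 0], [0, 0, 0]], [0.2, [0, 0, 0], [0, 0, 0]], [1, [0, 0, 0], [0, 0, 0]], [1, [0, 0, 0], [0, 0, 0]], [1, [0, 0, 0], [0, 0, 0]], [1, [0, 0, 0], [0, 0, 0]], [1, [0, 0, 0], [0, 0, 0]]]' --squeeze 35

```text
t: 9.12
ee_pos: [564.1, 38.6, 192.8]
tool_rot: [-0.17, 0.985, -0.0, 0.001]
wrist_force: [-0.7, 1.0, 6.1]
gripper_width: 0.489
finger_force: 35.0
```

Emit:
play_rows --series '[[1, [0, 0, 0.1], [0, 0, 0]], [1, [0, 0, 0.2], [0, 0, 0]], [1, [0, 0, 0.4], [0, 0, 0]], [1, [0, 0, 0.3], [0, 0, 0]], [1, [0, 0, 0], [0, 0, 0]], [1, [-0.02, 0.2, 0], [0, 0, 0]], [1, [-0.03, 0.4, 0], [0, 0, 0]], [1, [-0.03, 0.6, 0], [0, 0, 0]]]'

```text
t: 9.78
ee_pos: [560.0, 86.2, 231.1]
tool_rot: [-0.169, 0.986, -0.0, -0.001]
wrist_force: [-0.4, 0.2, -1.6]
gripper_width: 0.486
finger_force: 35.0
```

Emit:
play_rows --series '[[1, [-0.02, 0.8, 0], [0, 0, 0]], [1, [-0.02, 0.9, 0], [0, 0, 0]], [1, [-0.03, 0.9, 0], [0, 0, 0]], [1, [-0.03, 0.9, 0], [0, 0, 0]], [1, [-0.03, 0.9, 0], [0, 0, 0]], [1, [-0.035, 0.8, 0], [0, 0, 0]], [1, [0, 0.6, 0], [0, 0, 0]], [1, [0, 0.32, 0], [0, 0, 0]]]'

```text
t: 10.45
ee_pos: [552.2, 334.7, 230.7]
tool_rot: [-0.171, 0.985, 0.0, -0.001]
wrist_force: [-0.8, -0.9, -2.7]
gripper_width: 0.487
finger_force: 35.0
```

Emit:
play_rows --series '[[1, [0, 0, 0], [0, 0, 0]], [1, [0, 0, -0.3], [0, 0, 0]], [1, [0, 0, -0.6], [0, 0, 0]], [1, [0, 0, -0.8], [0, 0, 0]], [1, [0, 0, -0.8], [0, 0, 0]], [1, [0, 0, -0.5], [0, 0, 0]], [1, [0, 0, -0.3], [0, 0, 0]], [1, [0, 0, 0], [0, 0, 0]]]'

```text
t: 11.12
ee_pos: [551.7, 329.0, 95.9]
tool_rot: [-0.169, 0.986, -0.001, -0.003]
wrist_force: [-1.4, -0.3, -2.6]
gripper_width: 0.484
finger_force: 35.0
```

```bash
python3 - <<'E'
from h import *
s=telemetry.sense();print(s["ee_pos"],s["tool_rot"],s["gripper_width"],s["wrist_force"])
f=grab_frame("side");g=grab_frame("top")
cv2.imwrite("pics/s4.png",np.hstack([cv2.resize(x[:,:,::-1],(390,390),interpolation=cv2.INTER_CUBIC) for x in(f[120:220,170:270],g[145:245,90:190])]))
for v,o in(("side",(170,120)),("top",(90,145))):
  X=[[*(s["ee_pos"][:2]),s["ee_pos"][2]-22]]; print(v,(proj(v,X+[[554,331.5,17]])-o)*3.9)
E
```

```text
[551.73103421 328.9540068   95.8792574 ] [-1.68983383e-01  9.85612566e-01 -8.22563897e-04 -3.43656357e-03] 0.48386640747965937 [-1.42611353 -0.25290479 -2.59136052]
side [[252.27716722 180.16341306]
 [259.95818594 250.15584654]]
top [[152.08503632 180.59904744]
 [181.05653112 201.28304137]]
```

View pics/s4.png

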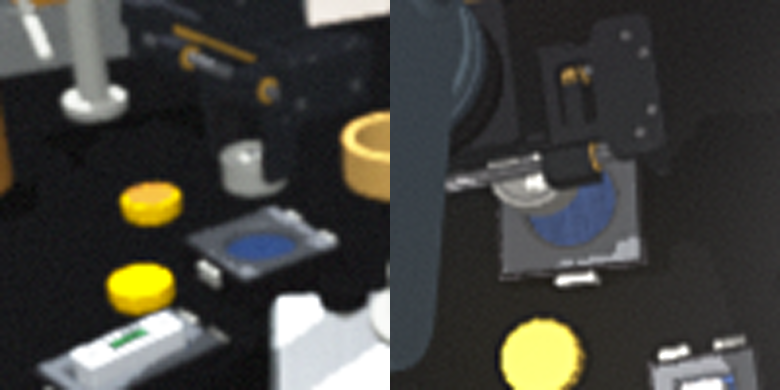

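The small mass hangs at (252,165), above its case at (262,247), and matches the projected pose.

Emit:
play_rows --series '[[1, [0, 0, -0.3], [0, 0, 0]], [1, [0, 0, -0.4], [0, 0, 0]], [1, [0, 0, -0.3], [0, 0, 0]], [1, [0, 0, -0.2], [0, 0, 0]], [1, [0, 0, -0.1], [0, 0, 0]], [1, [0, 0, -0.08], [0, 0, 0]], [1, [0, 0, 0], [0, 0, 0]], [1, [0, 0, 0], [0, 0, 0]]]'

```text
t: 11.88
ee_pos: [554.2, 331.6, 45.3]
tool_rot: [-0.17, 0.985, 0.0, 0.0]
wrist_force: [0.1, -0.2, -2.4]
gripper_width: 0.486
finger_force: 35.0
```

Emit:
play_rows --series '[[1, [0, 0, -0.06], [0, 0, 0]], [1, [0, 0, -0.04], [0, 0, 0]], [1, [0, 0, -0.03], [0, 0, 0]], [1, [0, 0, 0], [0, 0, 0]], [1, [0, 0, 0], [0, 0, 0]], [1, [0, 0, 0], [0, 0, 0]], [1, [0, 0, 0], [0, 0, 0]], [1, [0, 0, 0], [0, 0, 0]]]'

```text
t: 12.55
ee_pos: [554.0, 331.5, 39.9]
tool_rot: [-0.17, 0.985, 0.0, 0.0]
wrist_force: [-0.1, 0.6, -1.6]
gripper_width: 0.487
finger_force: 35.0
```

Emit:
play_rows --series '[[1, [0, 0, -0.02], [0, 0, 0]], [1, [0, 0, -0.02], [0, 0, 0]], [1, [0, 0, 0], [0, 0, 0]], [1, [0, 0, 0], [0, 0, 0]], [1, [0, 0, 0], [0, 0, 0]], [1, [0, 0, 0], [0, 0, 0]], [1, [0, 0, 0], [0, 0, 0]], [1, [0, 0, 0], [0, 0, 0]]]'

```text
t: 13.22
ee_pos: [554.1, 331.5, 39.8]
tool_rot: [-0.17, 0.985, -0.0, 0.0]
wrist_force: [-4.6, -2.4, 9.9]
gripper_width: 0.485
finger_force: 35.0
```

Emit:
play_rows --series '[[0, [0, 0, 0], [0, 0, 0]], [-0.15, [0, 0, 0], [0, 0, 0]], [-0.25, [0, 0, 0], [0, 0, 0]], [-0.25, [0, 0, 0], [0, 0, 0]], [-0.25, [0, 0, 0], [0, 0, 0]], [-0.25, [0, 0, 0], [0, 0, 0]], [-0.25, [0, 0, 0], [0, 0, 0]], [-0.25, [0, 0, 0.1], [0, 0, 0]]]'

```text
t: 13.88
ee_pos: [553.2, 331.1, 41.3]
tool_rot: [-0.17, 0.985, -0.0, -0.001]
wrist_force: [-0.4, -0.3, -1.1]
gripper_width: 0.626
finger_force: 0.0
```

Emit:
play_rows --series '[[-0.25, [0, 0, 0.3], [0, 0, 0]], [-0.25, [0, 0, 0.7], [0, 0, 0]], [-0.5, [0, 0, 0.9], [0, 0, 0]], [-0.8, [0, 0, 0.9], [0, 0, 0]], [-0.8, [0, 0, 0.9], [0, 0, 0]], [-0.8, [0, 0, 0.7], [0, 0, 0]], [-0.8, [0, 0, 0.3], [0, 0, 0]], [-0.8, [0, 0, 0], [0, 0, 0]]]'

```text
t: 14.55
ee_pos: [555.7, 332.2, 235.1]
tool_rot: [-0.17, 0.985, 0.001, 0.004]
wrist_force: [-0.2, -0.0, 0.3]
gripper_width: 0.902
finger_force: 0.0
```

```bash
python3 - <<'E'
from h import *
f=grab_frame("side");g=grab_frame("top")
cv2.imwrite("pics/s5.png",np.hstack([cv2.resize(x[:,:,::-1],(390,390),interpolation=cv2.INTER_CUBIC) for x in(f[140:240,170:270],g[155:235,225:305])]))
E
```

```text
(no output)
```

View pics/s5.png

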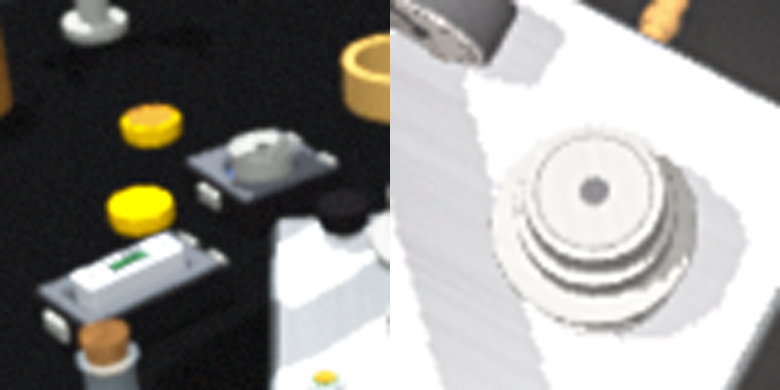

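The small mass sits in its case at (262,157), and the medium mass's top circle is at (596,193). The small one might be tilted, so I'll zoom in on it.

```bash
python3 - <<'E'
from h import *
f=grab_frame("side");g=grab_frame("top")
cv2.imwrite("pics/s6.png",np.hstack([cv2.resize(x[:,:,::-1],(390,390),interpolation=cv2.INTER_CUBIC) for x in(f[160:200,216:256],g[170:220,110:160])]))
X=[554,331.5]; t=np.linspace(0,6.283,8,endpoint=False)
for z in(39,26): print(z,((proj("side",np.c_[X[0]+22*np.cos(t),X[1]+22*np.sin(t),0*t+z])-[216,160])*9.75).round())
q=lambda x,y:np.array([(x-390+.5)/4.875-.5+225,(y+.5)/4.875-.5+155])
print("med",plane("top",[q(594,190),q(596,193)],170),"rim",plane("top",[q(527,192),q(665,192),q(596,262)],170))
E
```

```text
39 [[269. 151.]
 [229. 134.]
 [170. 135.]
 [126. 155.]
 [122. 183.]
 [162. 201.]
 [222. 199.]
 [266. 179.]]
26 [[271. 192.]
 [232. 174.]
 [174. 176.]
 [130. 196.]
 [126. 224.]
 [165. 242.]
 [225. 241.]
 [269. 219.]]
med [[564.428477    36.84464499]
 [563.36322709  35.9068328 ]] rim [[559.94829739  62.21493923]
 [567.5618606    9.71579067]
 [536.51171308  31.86846836]]
```

View pics/s6.png

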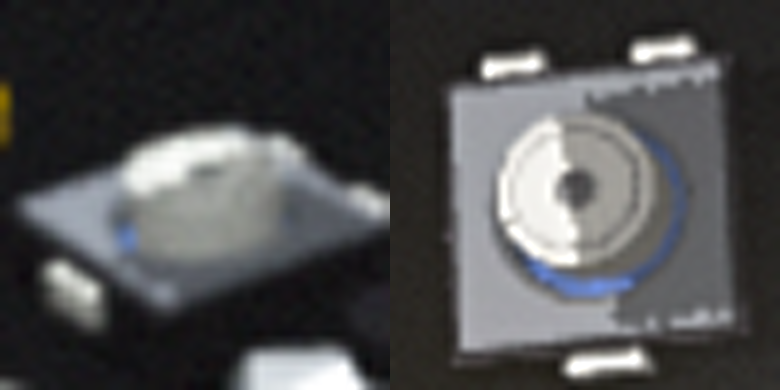

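```bash
python3 - <<'E'
from h import *
q=lambda x,y:np.array([(x-390+.5)/7.8-.5+110,(y+.5)/7.8-.5+170])
for z in(37,39,43): print(z,plane("top",[q(575,188),q(497,190),q(652,190),q(575,112),q(575,268)],z).round(1).tolist())
print("dot tri", tri(q(575,188),np.array([(207+.5)/9.75-.5+216,(170+.5)/9.75-.5+160])))
# predicted top-view outlines for seated mass at floor-centred pose
t=np.linspace(0,6.283,8,endpoint=False)
for r,z in((22,39),(25.5,17),(28.5,26)): print(r,z,((proj("top",np.c_[554+r*np.cos(t),331.5+r*np.sin(t),0*t+z])-[110,170])*7.8+[390,0]).round().tolist())
# recess mouth / blue in top view
f=grab_frame("side")[160:200,216:256]; cv2.imwrite("pics/s7.png",cv2.resize(np.clip((f.astype(float)-20)*1.6,0,255).astype(np.uint8)[:,:,::-1],(760,570) if 0 else (580,580),interpolation=cv2.INTER_LANCZOS4))
E
```

```text
37 [[555.5, 332.5], [551.8, 353.9], [558.1, 311.1], [577.1, 337.1], [533.1, 327.7]]
39 [[555.1, 331.8], [551.4, 353.2], [557.6, 310.4], [576.6, 336.4], [532.7, 327.0]]
43 [[554.3, 330.3], [550.6, 351.6], [556.8, 309.0], [575.7, 334.9], [532.0, 325.5]]
dot tri [555.61228112 331.7239129   38.85287885]
22 39 [[588.0, 113.0], [529.0, 127.0], [494.0, 178.0], [505.0, 235.0], [555.0, 265.0], [615.0, 250.0], [649.0, 200.0], [638.0, 143.0]]
25.5 17 [[615.0, 122.0], [547.0, 138.0], [508.0, 195.0], [521.0, 260.0], [577.0, 294.0], [645.0, 278.0], [684.0, 220.0], [671.0, 156.0]]
28.5 26 [[607.0, 104.0], [531.0, 122.0], [487.0, 186.0], [501.0, 259.0], [565.0, 297.0], [642.0, 279.0], [685.0, 214.0], [671.0, 142.0]]
```

View pics/s7.png

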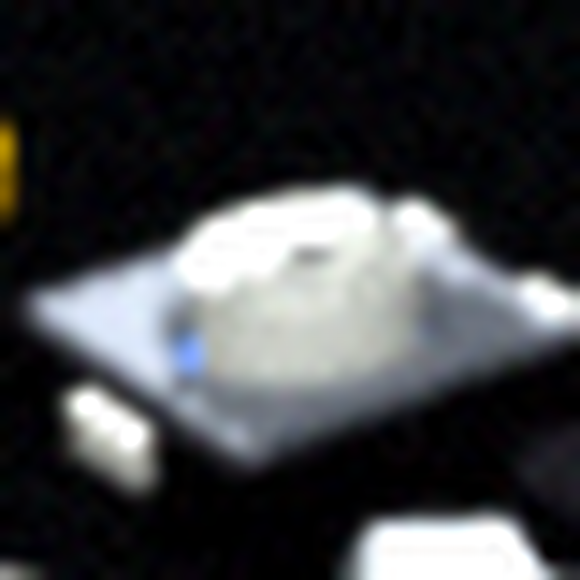

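The small mass's centre dot triangulates to z = 38.9 mm, so it lies flat; the tilt is only a shadow line. Next is the medium mass.

Emit:
play_rows --series '[[-0.8, [0.05, -0.5, 0], [0, 0, 0]], [-0.8, [0.05, -0.9, 0], [0, 0, 0]], [-0.8, [0.05, -0.95, 0], [0, 0, 0]], [-0.8, [0.05, -0.95, 0], [0, 0, 0]], [-0.8, [0.05, -0.95, 0], [0, 0, 0]], [-0.8, [0, -0.95, 0], [0, 0, 0]], [-0.8, [0, -0.95, 0], [0, 0, 0]], [-0.8, [0, -0.8, 0], [0, 0, 0]]]'

```text
t: 15.47
ee_pos: [562.7, 51.1, 228.1]
tool_rot: [-0.17, 0.986, 0.0, -0.002]
wrist_force: [0.3, -0.1, 0.8]
gripper_width: 0.899
finger_force: 0.0
```

Emit:
play_rows --series '[[-0.8, [0, -0.42, 0], [0, 0, 0]], [-0.8, [0, 0, 0], [0, 0, 0]], [-0.8, [0, 0, -0.3], [0, 0, 0]], [-0.8, [0, 0, -0.5], [0, 0, 0]], [-0.8, [0, 0, -0.4], [0, 0, 0]], [-0.8, [0, 0, -0.25], [0, 0, 0]], [-0.8, [0, 0, -0.1], [0, 0, 0]], [-0.8, [0, 0, 0], [0, 0, 0]]]'

```text
t: 16.13
ee_pos: [562.8, 37.8, 166.2]
tool_rot: [-0.171, 0.985, 0.001, -0.002]
wrist_force: [-0.5, 0.3, 0.3]
gripper_width: 0.9
finger_force: 0.0
```

Emit:
play_rows --series '[[-0.6, [0, 0, 0], [0, 0, 0]], [-0.4, [0, 0, 0], [0, 0, 0]], [-0.2, [0, 0, 0], [0, 0, 0]], [0, [0, 0, 0], [0, 0, 0]], [1, [0, 0, 0], [0, 0, 0]], [1, [0, 0, 0], [0, 0, 0]], [1, [0, 0, 0], [0, 0, 0]], [1, [0, 0, 0], [0, 0, 0]]]' --squeeze 40

```text
t: 16.8
ee_pos: [564.3, 36.7, 169.0]
tool_rot: [-0.17, 0.985, -0.0, 0.001]
wrist_force: [-1.3, 1.4, 5.8]
gripper_width: 0.599
finger_force: 40.0
```

Emit:
play_rows --series '[[1, [0, 0, 0.1], [0, 0, 0]], [1, [0, 0, 0.2], [0, 0, 0]], [1, [0, 0, 0.4], [0, 0, 0]], [1, [0, 0, 0.3], [0, 0, 0]], [1, [0, 0, 0], [0, 0, 0]], [1, [-0.08, -0.16, 0], [0, 0, 0]], [1, [-0.2, -0.38, 0], [0, 0, 0]], [1, [-0.3, -0.57, 0], [0, 0, 0]]]'

```text
t: 17.47
ee_pos: [540.0, -7.3, 207.1]
tool_rot: [-0.171, 0.985, 0.0, -0.001]
wrist_force: [-0.3, -0.9, -4.2]
gripper_width: 0.602
finger_force: 40.0
```

Emit:
play_rows --series '[[1, [-0.4, -0.76, 0], [0, 0, 0]], [1, [-0.42, -0.8, 0], [0, 0, 0]], [1, [-0.42, -0.8, 0], [0, 0, 0]], [1, [-0.42, -0.8, 0], [0, 0, 0]], [1, [-0.42, -0.8, 0], [0, 0, 0]], [1, [-0.36, -0.68, 0], [0, 0, 0]], [1, [-0.25, -0.475, 0], [0, 0, 0]], [1, [-0.115, -0.22, 0], [0, 0, 0]]]'

```text
t: 18.13
ee_pos: [426.3, -223.5, 207.3]
tool_rot: [-0.168, 0.986, 0.0, -0.001]
wrist_force: [0.9, 0.9, -4.7]
gripper_width: 0.6
finger_force: 40.0
```

Emit:
play_rows --series '[[1, [0, 0, 0], [0, 0, 0]], [1, [0, 0, -0.3], [0, 0, 0]], [1, [0, 0, -0.6], [0, 0, 0]], [1, [0, 0, -0.7], [0, 0, 0]], [1, [0, 0, -0.6], [0, 0, 0]], [1, [0, 0, -0.3], [0, 0, 0]], [1, [0, 0, -0.2], [0, 0, 0]], [1, [0, 0, 0], [0, 0, 0]]]'

```text
t: 18.8
ee_pos: [427.7, -219.3, 98.1]
tool_rot: [-0.17, 0.985, 0.002, -0.001]
wrist_force: [-0.8, 0.3, -4.5]
gripper_width: 0.607
finger_force: 40.0
```

```bash
python3 - <<'E'
from h import *
s=telemetry.sense();print(s["ee_pos"],s["tool_rot"],s["gripper_width"],s["wrist_force"])
f=grab_frame("side");g=grab_frame("top")
cv2.imwrite("pics/s8.png",np.hstack([cv2.resize(x[:,:,::-1],(390,390),interpolation=cv2.INTER_CUBIC) for x in(f[280:410,210:340],g[220:350,320:450])]))
for v,o in(("side",(210,280)),("top",(320,220))):
  X=[[*(s["ee_pos"][:2]),s["ee_pos"][2]-22]]; print(v,(proj(v,X+[[428.5,-221,17]])-o)*3)
E
```

```text
[ 427.65783233 -219.32944269   98.12603592] [-0.17038223  0.98537591  0.00168166 -0.00117992] 0.6072141832974202 [-0.84659979  0.34743539 -4.52976431]
side [[200.20592914 124.6224801 ]
 [204.65887016 202.94867505]]
top [[192.38288005 205.85873357]
 [175.63320554 208.30229057]]
```

View pics/s8.png

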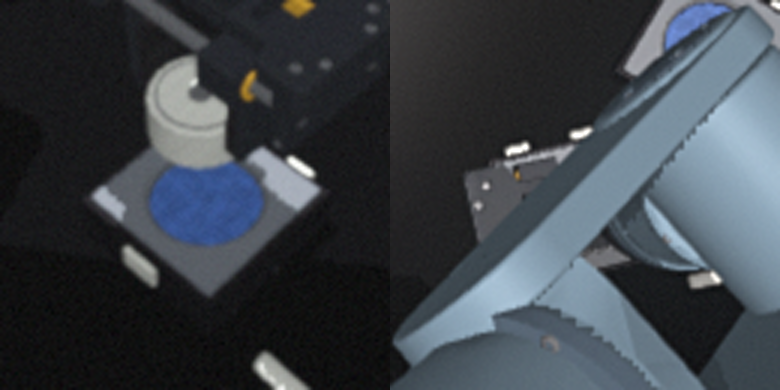

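The medium mass hangs level at (200,110), above its case recess at (206,201), as projected.

Emit:
play_rows --series '[[1, [0, 0, -0.3], [0, 0, 0]], [1, [0, 0, -0.4], [0, 0, 0]], [1, [0, 0, -0.3], [0, 0, 0]], [1, [0, 0, -0.2], [0, 0, 0]], [1, [0, 0, -0.1], [0, 0, 0]], [1, [0, 0, -0.08], [0, 0, 0]], [1, [0, 0, 0], [0, 0, 0]], [1, [0, 0, 0], [0, 0, 0]]]'

```text
t: 19.57
ee_pos: [428.9, -221.5, 45.5]
tool_rot: [-0.17, 0.985, -0.0, 0.0]
wrist_force: [0.1, 0.4, -4.1]
gripper_width: 0.602
finger_force: 40.0
```

Emit:
play_rows --series '[[1, [0, 0, -0.05], [0, 0, 0]], [1, [0, 0, -0.03], [0, 0, 0]], [1, [0, 0, -0.02], [0, 0, 0]], [1, [0, 0, 0], [0, 0, 0]], [1, [0, 0, 0], [0, 0, 0]], [1, [0, 0, 0], [0, 0, 0]], [1, [0, 0, 0], [0, 0, 0]], [1, [0, 0, 0], [0, 0, 0]]]'

```text
t: 20.23
ee_pos: [428.5, -221.2, 41.0]
tool_rot: [-0.17, 0.985, -0.0, 0.0]
wrist_force: [0.8, -0.1, -3.9]
gripper_width: 0.599
finger_force: 40.0
```

Emit:
play_rows --series '[[1, [0, 0, -0.02], [0, 0, 0]], [1, [0, 0, -0.02], [0, 0, 0]], [1, [0, 0, 0], [0, 0, 0]], [1, [0, 0, 0], [0, 0, 0]], [1, [0, 0, 0], [0, 0, 0]], [1, [0, 0, 0], [0, 0, 0]], [1, [0, 0, 0], [0, 0, 0]], [1, [0, 0, 0], [0, 0, 0]]]'

```text
t: 20.9
ee_pos: [428.6, -221.3, 40.0]
tool_rot: [-0.17, 0.985, -0.0, 0.0]
wrist_force: [-2.9, 1.9, 5.4]
gripper_width: 0.602
finger_force: 40.0
```

Emit:
play_rows --series '[[-0.25, [0, 0, 0], [0, 0, 0]], [-0.4, [0, 0, 0], [0, 0, 0]], [-0.45, [0, 0, 0], [0, 0, 0]], [-0.45, [0, 0, 0], [0, 0, 0]], [-0.45, [0, 0, 0], [0, 0, 0]], [-0.45, [0, 0, 0], [0, 0, 0]], [-0.45, [0, 0, 0], [0, 0, 0]], [-0.45, [0, 0, 0.1], [0, 0, 0]]]'

```text
t: 21.57
ee_pos: [428.0, -220.8, 42.8]
tool_rot: [-0.17, 0.985, 0.001, -0.0]
wrist_force: [-0.6, 0.1, -0.4]
gripper_width: 0.724
finger_force: 0.0
```

Emit:
play_rows --series '[[-0.45, [0, 0, 0.3], [0, 0, 0]], [-0.45, [0, 0, 0.7], [0, 0, 0]], [-0.6, [0, 0, 0.9], [0, 0, 0]], [-0.9, [0, 0, 0.9], [0, 0, 0]], [-1, [0, 0, 0.9], [0, 0, 0]], [-1, [0, 0, 0.5], [0, 0, 0]], [-1, [0, 0, 0.2], [0, 0, 0]], [-1, [0, 0, 0], [0, 0, 0]]]'

```text
t: 22.23
ee_pos: [429.4, -222.0, 221.5]
tool_rot: [-0.17, 0.985, -0.002, 0.001]
wrist_force: [-0.4, 0.7, -0.2]
gripper_width: 1.001
finger_force: 0.0
```

```bash
python3 - <<'E'
from h import *
f=grab_frame("side");g=grab_frame("top")
cv2.imwrite("pics/s9.png",np.hstack([cv2.resize(x[:,:,::-1],(390,390),interpolation=cv2.INTER_CUBIC) for x in(f[300:400,230:330],g[155:235,225:305])]))
E
```

```text
(no output)
```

View pics/s9.png

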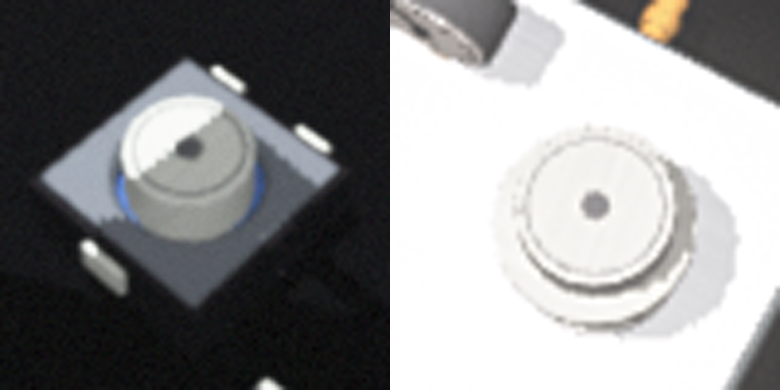

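The medium mass lies flat in its recess at (188,150). The large mass's centre dot is at (595,205).

```bash
python3 - <<'E'
from h import *
q=lambda x,y:np.array([(x-390+.5)/4.875-.5+225,(y+.5)/4.875-.5+155])
print(plane("top",[q(595,205),q(517,206),q(674,206),q(595,285),q(596,127)],146))
w=lambda p:(np.array(p)+.5)/3.9-.5+[230,300]
print(plane("side",[w((188,147))],41))
E
```

```text
[[564.38914892  37.06957253]
 [559.56314331  67.51327599]
 [568.46742563   6.1126543 ]
 [532.44978425  32.26294099]
 [596.06753418  41.43422463]]
[[ 428.47994333 -220.36623635]]
```

Emit:
play_rows --series '[[-1, [0.2, 0.38, 0], [0, 0, 0]], [-1, [0.4, 0.76, 0], [0, 0, 0]], [-1, [0.46, 0.88, 0], [0, 0, 0]], [-1, [0.46, 0.88, 0], [0, 0, 0]], [-1, [0.46, 0.88, 0], [0, 0, 0]], [-1, [0.46, 0.88, 0], [0, 0, 0]], [-1, [0.46, 0.86, 0], [0, 0, 0]], [-1, [0.325, 0.6, 0], [0, 0, 0]]]'

```text
t: 23.0
ee_pos: [557.0, 26.9, 216.3]
tool_rot: [-0.171, 0.985, 0.001, -0.002]
wrist_force: [0.3, -0.7, 0.6]
gripper_width: 1.001
finger_force: 0.0
```

Emit:
play_rows --series '[[-1, [0.17, 0.33, 0], [0, 0, 0]], [-1, [0, 0, 0], [0, 0, 0]], [-1, [0, 0, -0.3], [0, 0, 0]], [-1, [0, 0, -0.5], [0, 0, 0]], [-1, [0, 0, -0.5], [0, 0, 0]], [-1, [0, 0, -0.4], [0, 0, 0]], [-1, [0, 0, -0.23], [0, 0, 0]], [-1, [0, 0, 0], [0, 0, 0]]]'

```text
t: 23.67
ee_pos: [561.4, 35.9, 138.2]
tool_rot: [-0.169, 0.986, 0.001, -0.003]
wrist_force: [-0.4, -0.3, 0.1]
gripper_width: 0.998
finger_force: 0.0
```

Emit:
play_rows --series '[[-0.8, [0, 0, 0], [0, 0, 0]], [-0.6, [0, 0, 0], [0, 0, 0]], [-0.4, [0, 0, 0], [0, 0, 0]], [-0.2, [0, 0, 0], [0, 0, 0]], [1, [0, 0, 0], [0, 0, 0]], [1, [0, 0, 0], [0, 0, 0]], [1, [0, 0, 0], [0, 0, 0]], [1, [0, 0, 0], [0, 0, 0]]]' --squeeze 50

```text
t: 24.33
ee_pos: [564.8, 36.9, 143.2]
tool_rot: [-0.17, 0.985, -0.0, 0.001]
wrist_force: [-1.1, 1.5, 6.6]
gripper_width: 0.714
finger_force: 50.0
```

Emit:
play_rows --series '[[1, [0, 0, 0.1], [0, 0, 0]], [1, [0, 0, 0.3], [0, 0, 0]], [1, [0, 0, 0.5], [0, 0, 0]], [1, [0, 0, 0.4], [0, 0, 0]], [1, [0, 0, 0.2], [0, 0, 0]], [1, [0, -0.2, 0], [0, 0, 0]], [1, [-0.01, -0.4, 0], [0, 0, 0]], [1, [-0.01, -0.6, 0], [0, 0, 0]]]'

```text
t: 25.0
ee_pos: [562.5, -10.5, 200.9]
tool_rot: [-0.171, 0.985, 0.001, -0.001]
wrist_force: [-0.3, 0.1, -7.4]
gripper_width: 0.713
finger_force: 50.0
```

Emit:
play_rows --series '[[1, [-0.02, -0.75, 0], [0, 0, 0]], [1, [-0.02, -0.8, 0], [0, 0, 0]], [1, [-0.02, -0.8, 0], [0, 0, 0]], [1, [-0.02, -0.8, 0], [0, 0, 0]], [1, [-0.02, -0.8, 0], [0, 0, 0]], [1, [-0.02, -0.8, 0], [0, 0, 0]], [1, [-0.02, -0.8, 0], [0, 0, 0]], [1, [-0.02, -0.8, 0], [0, 0, 0]]]'

```text
t: 25.67
ee_pos: [555.6, -266.8, 200.3]
tool_rot: [-0.17, 0.985, 0.001, -0.001]
wrist_force: [1.0, -0.1, -6.3]
gripper_width: 0.714
finger_force: 50.0
```

Emit:
play_rows --series '[[1, [0, -0.6, 0], [0, 0, 0]], [1, [0, -0.4, 0], [0, 0, 0]], [1, [0, -0.2, 0], [0, 0, 0]], [1, [0, 0, -0.2], [0, 0, 0]], [1, [0, 0, -0.5], [0, 0, 0]], [1, [0, 0, -0.7], [0, 0, 0]], [1, [0, 0, -0.7], [0, 0, 0]], [1, [0, 0, -0.4], [0, 0, 0]]]'

```text
t: 26.33
ee_pos: [555.4, -309.6, 97.7]
tool_rot: [-0.171, 0.985, 0.003, -0.002]
wrist_force: [-0.8, 1.0, -7.6]
gripper_width: 0.713
finger_force: 50.0
```

```bash
python3 - <<'E'
from h import *
s=telemetry.sense();print(s["ee_pos"],s["tool_rot"],s["gripper_width"],s["wrist_force"])
f=grab_frame("side");g=grab_frame("top")
cv2.imwrite("pics/s10.png",np.hstack([cv2.resize(x[:,:,::-1],(390,390),interpolation=cv2.INTER_CUBIC) for x in(f[280:410,310:440],g[170:300,370:500])]))
for v,o in(("side",(310,280)),("top",(370,170))):
  X=[[*(s["ee_pos"][:2]),s["ee_pos"][2]-22]]; print(v,(proj(v,X+[[557,-313,17]])-o)*3)
E
```

```text
[ 555.44266089 -309.56210572   97.7264679 ] [-0.17070497  0.98531734  0.0025424  -0.00175958] 0.7128600527746873 [-0.77394209  0.9868837  -7.5537215 ]
side [[215.83606326 167.30144779]
 [207.51802982 248.25946287]]
top [[191.43873021 187.77329375]
 [168.95300308 199.40468095]]
```

View pics/s10.png

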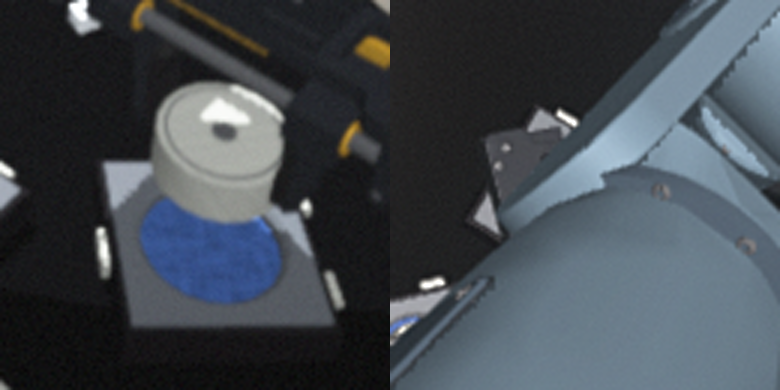

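The large mass hangs at (220,150), over its recess at (211,247), and the offset agrees with the projection.

Emit:
play_rows --series '[[1, [0.01, 0, -0.3], [0, 0, 0]], [1, [0, 0, -0.4], [0, 0, 0]], [1, [0, 0, -0.3], [0, 0, 0]], [1, [0, 0, -0.2], [0, 0, 0]], [1, [0, 0, -0.12], [0, 0, 0]], [1, [0, 0, -0.1], [0, 0, 0]], [1, [0, 0, 0], [0, 0, 0]], [1, [0, 0, 0], [0, 0, 0]]]'

```text
t: 27.1
ee_pos: [557.7, -313.4, 45.7]
tool_rot: [-0.17, 0.985, -0.0, 0.0]
wrist_force: [-0.5, 0.7, -7.1]
gripper_width: 0.72
finger_force: 50.0
```

Emit:
play_rows --series '[[1, [0, 0, -0.05], [0, 0, 0]], [1, [0, 0, -0.03], [0, 0, 0]], [1, [0, 0, -0.02], [0, 0, 0]], [1, [0, 0, 0], [0, 0, 0]], [1, [0, 0, 0], [0, 0, 0]], [1, [0, 0, 0], [0, 0, 0]], [1, [0, 0, 0], [0, 0, 0]], [1, [0, 0, 0], [0, 0, 0]]]'

```text
t: 27.77
ee_pos: [557.5, -313.2, 41.4]
tool_rot: [-0.17, 0.985, -0.0, 0.0]
wrist_force: [0.2, -0.2, -7.0]
gripper_width: 0.713
finger_force: 50.0
```

Emit:
play_rows --series '[[1, [0, 0, -0.02], [0, 0, 0]], [1, [0, 0, -0.02], [0, 0, 0]], [1, [0, 0, 0], [0, 0, 0]], [1, [0, 0, 0], [0, 0, 0]], [1, [0, 0, 0], [0, 0, 0]], [1, [0, 0, 0], [0, 0, 0]], [1, [0, 0, 0], [0, 0, 0]], [1, [0, 0, 0], [0, 0, 0]]]'

```text
t: 28.43
ee_pos: [557.6, -313.3, 40.2]
tool_rot: [-0.17, 0.985, -0.0, 0.0]
wrist_force: [-3.1, 2.6, 4.6]
gripper_width: 0.717
finger_force: 50.0
```

Floor contact, so I'll release.

Emit:
play_rows --series '[[-0.45, [0, 0, 0], [0, 0, 0]], [-0.6, [0, 0, 0], [0, 0, 0]], [-0.65, [0, 0, 0], [0, 0, 0]], [-0.65, [0, 0, 0], [0, 0, 0]], [-0.65, [0, 0, 0], [0, 0, 0]], [-0.65, [0, 0, 0], [0, 0, 0]], [-0.65, [0, 0, 0], [0, 0, 0]], [-0.65, [0, 0, 0.1], [0, 0, 0]]]'

```text
t: 29.1
ee_pos: [557.0, -312.8, 43.0]
tool_rot: [-0.17, 0.985, 0.001, -0.0]
wrist_force: [-0.2, 0.3, 0.0]
gripper_width: 0.822
finger_force: 0.0
```

Emit:
play_rows --series '[[-0.65, [0, 0, 0.3], [0, 0, 0]], [-0.65, [0, 0, 0.7], [0, 0, 0]], [-0.7, [0, 0, 0.9], [0, 0, 0]], [-0.9, [0, 0, 0.9], [0, 0, 0]], [-0.9, [0, 0, 0.9], [0, 0, 0]], [-0.9, [0, 0, 0.5], [0, 0, 0]], [-0.9, [0, 0, 0.2], [0, 0, 0]], [-0.9, [0, 0, 0], [0, 0, 0]]]'

```text
t: 29.77
ee_pos: [558.6, -314.0, 223.3]
tool_rot: [-0.17, 0.985, -0.002, 0.002]
wrist_force: [0.2, 0.3, -1.0]
gripper_width: 0.945
finger_force: 0.0
```

```bash
python3 - <<'E'
from h import *
f=grab_frame("side"); 
cv2.imwrite("pics/s11.png",cv2.resize(f[130:410,160:440,::-1],(600,600),interpolation=cv2.INTER_CUBIC))
E
```

```text
(no output)
```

View pics/s11.png

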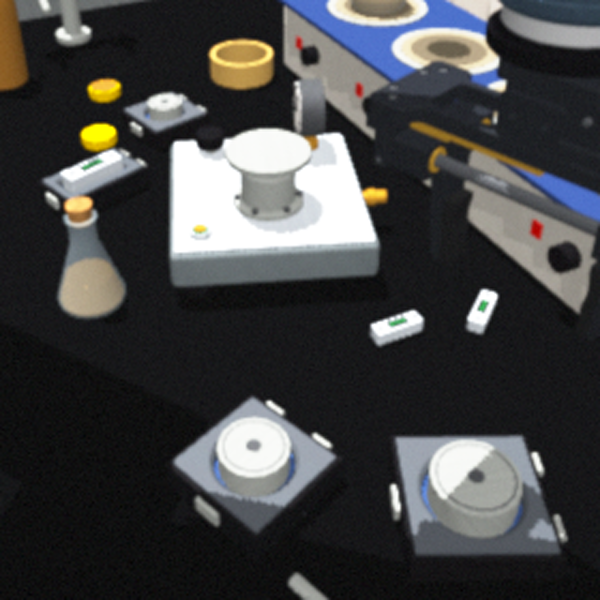

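All four pieces lie flat in their cases: level (95,168), small (165,105), medium (255,455), large (475,487). The flask is untouched at (92,260).

```bash
python3 -c "
from cell import ticket; print(ticket.close_job())"
```

```text
the job is handed in; nothing more can be done
None
```

The level and all three masses were set down in their own cases, in the required order and flat in the final image; the flask stayed where it was, and the job was handed in at about 30 s (no verdict was returned).

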